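Draw the mixing tile out of its dock and lay it on the work stand

ROBOT

A 6-joint arm with a two-finger parallel gripper is mounted at the origin on the work surface. World frame = base frame: x ahead of the robot, y to its left, z up, the work surface at z = 0. Lengths are in m, angles in rad, forces in N, time in s.
With the tool pointing down it reaches from about 0.4 to 0.825 m from the base axis. Payload 7 kg.
Tool frame: the origin (TCP) lies at the very end of the fingers, on their centre line; the grasp point (between the pads) lies 19 mm behind it; z points along the fingers, y is the line along which they close (so a half turn about z gives the same grasp; the last joint's range is limited). The gripper opens to 85 mm and grips with 20 to 120 N. Pads are 22 mm wide; open, the fingers measure 114 mm over their backs; the gripper's body (76 mm by 85 mm) begins 54 mm behind the grasp point. The pads swing forward as they close: fully open they stand 13 mm farther back than shut.
Start: joints at [-0.916, 0.359, 0.012, 0, -1.224, -0.288], TCP at [0.242, -0.63, 0.231] pointing down, gripper open.
Joint ranges: [-3.07, 3.07], [-1.43, 2.12], [-1.02, 1.25], [-3.03, 1.67], [-3.05, -0], [-3.03, 3.03]. Speed limits (rad/s): [2.39, 2.39, 3.01, 3.14, 3.14, 3.14].

INTERFACE

Orientations are given as a unit quaternion [w, x, y, z].
In Python, from station import get_state, get_image, camera_info, hand_in gives the robot as it stands.
- The arm moves only by the tool move_arm, never from a script. Its argument "plan" is a list that holds one entry, the list of rows, each a list of 4 numbers: the shift along the world's x, y, z in units of 30 mm (1.0 is 30 mm), then the turn about the world's z in units of 5 degrees (1.0 is 5 degrees). A call has 1 to 20 rows; each row is the pose to reach, as a shift and turn from the pose commanded when the call began; what a row does not reach only later rows make up. A row lasts 1/8 s, in which the tool goes at most 62.5 mm and 10.7 degrees, less where a joint would pass 70% of its speed; a pose out of reach is approached as far as the arm can. A call with a gripper value outside its range is refused whole. "fingers" is the opening in per cent of the stroke, from 0 (shut) to 100 (fully open), set as the call begins (left out, the last holds). The fingers move at their own pace and stop on an object; "grip_force" is the grip in N (left out, the last holds). Time passes only in rows, so rows that repeat a pose let the fingers close. It gives the time, the measured TCP pose, the force, the opening and the grip force at its end, in the units of the state.
- get_state(): the state, without advancing time (a new reading comes with each control period).
- get_image(name): name is "scene" or "top"; returns (picture, depth): 480x640x3 uint8, red, green, blue; 480x640 float32, m along the optical axis (not along the pixel's ray), 0 where there is no reading.
- camera_info(name): a dict with "camera_matrix" (3x3 intrinsics, pixels), "rvec" (rotation vector, rad) and "tvec" (3), from world to camera coordinates, as OpenCV has them. Camera axes: x right, y down, z forward; pixel columns grow to the right and rows downward; lengths in m; the calibration is good to about 2 mm. A picture is of the moment at which its call begins. camera_info takes no time and is no camera call.
- hand_in(): hands the job in; it is judged then, once.
The state is a dict: "clock": time; "joint_pos": joint angles; "joint_vel": joint speeds; "tau": joint torques, N m; "tool_pos": TCP position; "orientation": TCP orientation; "wrist_force": force on the tool from outside, world axes, zero at the start; "wrist_torque": the same for the moment, N m; "grip_width": finger opening in m; "grasp_force": force on a finger pad.
Only numpy, scipy, OpenCV 4.12 (cv2) and the standard library are available. Lean on these libraries where they do the work, as an engineer would, in place of code of your own. Each camera call takes 0.05 s, during which the arm holds its last target. There are 200 camera calls.

TASK

The blue mixing tile lies sunk in its red dock, where its sides cannot be gripped. With light fingertip pressure on its top (never more than 25 N) slide it out over the dock's open front until it overhangs enough to pinch by its sides, then carry it over and set it down as gently, flat, centred and lengthwise on the rubber-topped work stand, and let go. Keep the tile level, do not drop it or lay it on the table, and leave the plaster model, the blue bite block and the red case where they are.

Things in the scene. Friction and masses are not known exactly. Their poses are not given: they have to be found in the camera images.
- tile_center (a point): Centre (half-way up) of the loose mixing tile: blue ceramic slab, 120 long (x) x 64 wide (y) x 8 mm thick (z up), about 150 g, three pale discs on top. It starts flat in the dock, along the dock's x, front end flush with the dock's open front edge or up to 3 mm behind it, sides hidden between rails as high as its top. Top frosted (friction about 0.9), underside slick on the bed (about 0.2).
- dock: Fixed red storage dock, origin at its underside, at table height, below the middle of the bed; -x points to its open front, +x to its closed back, z up. Rails 66 mm apart stand either side of the bed, tops 48 mm above the table, outer faces at y = -46 and +58 mm. Inner face of the back wall at x = +64 mm, wall 56 mm high. The front edge is at x = -60 mm; before it is open space down to the table.
- dock_front (a point): Middle of the bed's front edge, 40 mm above the table (dock x = -60 mm), over which the tile is to be edged out. The tile tips off if its centre passes this edge, or if it is pressed where it overhangs.
- shoe_face (a point): Black sprung shoe in the dock's left rail, 34 mm long, from 27 to 61 mm behind the dock's origin; this point is the middle of its face. It presses on the tile's side with about 8 N, so at first sliding takes about 3 N more; it lets go once the tile has moved out some 35 mm. A downward press of 10 to 15 N on the tile's top is enough to drag it, in spite of the shoe.
- bed: The white bed plate of the dock, 6 mm thick; its origin is the centre of its underside, 34 mm above the table, on the dock's origin axis. Its upper face, on which the tile lies, is 40 mm above the table.
- stand: Fixed work stand: aluminium block with black rubber top, 100 long (its x) x 44 wide (its y) x 30 mm high, on a thin flat dark foot plate 130 x 85 x 6 mm that is only for looks (cannot be felt). Origin at the centre of its underside, at table height. It is narrower than the tile, so fingers that hold the tile by its sides pass down beside it.
- stand_top (a point): Centre of the rubber top of the stand, 30 mm above the table; x along the stand's length.
- model: Bystander: white plaster dental model, 58 x 60 x 36 mm, loose. Origin at the centre of its underside.
- bite: Bystander: blue horseshoe-shaped bite block, about 55 x 60 x 18 mm, loose. Origin at the middle of the horseshoe, at its underside.
- case: Bystander: red instrument case with clear lid, 90 x 160 x 44 mm, loose. Origin at the centre of its underside.
- tile: The same tile as a body; origin at the centre of its underside.
Not all that is in view belongs to the job. What is shaped like the stand but purple is not meant. What is shaped like the dock but purple is not meant.

How it is judged:
On the way:
1. the tile lies on the dock's bed with its end sticking out at least 25 mm over the front edge (x of tile_center in the frame of dock between -0.064 and -0.025 m and z of tile_center in the frame of dock between 0.04 and 0.048 m and angle between tile_center's own z axis and vertical below 0.08 rad), for 0.2 s.
At the end, for the whole second after the job is handed in: The tile lies flat and still on the rubber top of the stand, its centre within 15 mm of the stand's centre seen from above, its length along the stand's within 0.17 rad, released (horizontal distance between tile_center and stand_top below 0.015 m and z of tile_center in the frame of stand_top between 0.001 and 0.007 m and angle between tile_center's own z axis and vertical below 0.06 rad and angle between the x axis of tile_center and the x axis of stand_top, either way round below 0.17 rad and linear speed of tile below 0.02 m/s); the robot touches nothing.
It fails at once if the tile is pressed on the dock's bed with more than 25 N (contact force between tile and bed above 25 N).
It fails at once if the tile is set on the stand with more than 25 N (contact force between tile and stand above 25 N).
It fails at once if the tile falls or is laid on the table (its centre below 20 mm) or is tipped by more than 0.7 rad (height (world z) of tile_center below 0.02 m or angle between tile_center's own z axis and vertical above 0.7 rad).
It fails at once if the plaster model, the bite block or the red case is moved by more than 15 mm (distance of any of model, bite, case from where it was at the start of the episode above 0.015 m).
It also fails if it takes over 72 s, if anything falls off the work surface, if the arm or the gripper's body presses on something with over 40 N, if the wrist force passes 120 N, or if a joint passes its speed limit or range.

## Working session

There is one attempt and no reset: what is moved stays moved. The work goes in short steps, Python scripts to look and compute and a tool call to move; the robot and the scene stay as the last step left them, time stands still between calls to the robot, and variables do not carry over. Pictures are saved under pics/ and viewed, at most 10 in all, crops included, and the job is handed in when it is done.

Besides the shell and the picture viewer there is one more tool, called after ">>>" as name(argument=value, ...) on one line, values as JSON. move_arm: Moves the arm, as the interface text tells. Its arguments: {"type":"object","properties":{"plan":{"type":"array","items":{"type":"array","items":{"type":"array","items":{"type":"number"}}}},"fingers":{"type":"number"},"grip_force":{"type":"number"}},"required":["plan"]}

```bash
mkdir -p pics
cat > h.py <<'E'
import numpy as np, cv2
from station import *
def cam(n):
    c=camera_info(n); K=np.array(c["camera_matrix"],float); R,_=cv2.Rodrigues(np.array(c["rvec"],float)); t=np.array(c["tvec"],float).ravel()
    return K,R,t
def ray(n,uv,z):
    "pixels (N,2) cast onto plane z"
    K,R,t=cam(n); uv=np.atleast_2d(np.array(uv,float))
    d=np.c_[uv,np.ones(len(uv))]@np.linalg.inv(K).T@R; o=-R.T@t
    return o+d*((z-o[2])/d[:,2])[:,None]
def proj(n,p):
    K,R,t=cam(n); q=np.atleast_2d(p)@R.T+t; q=q@K.T; return q[:,:2]/q[:,2:]
def cloud(n,dep):
    K,R,t=cam(n); v,u=np.mgrid[:480,:640]
    q=np.stack([(u-K[0,2])/K[0,0]*dep,(v-K[1,2])/K[1,1]*dep,dep],-1); return (q-t)@R
def save(name,im): cv2.imwrite("pics/"+name,im[...,::-1])
E
python3 - <<'E'
from h import *
for n in("scene","top"):
    im,d=get_image(n); save(n+"0.png",im); np.savez(n+"0.npz",im=im,d=d); K,R,t=cam(n); print(n,-R.T@t,K[0,0],R[2])
s=get_state();print(s["clock"],s["tool_pos"],s["orientation"],s["wrist_force"],s["grip_width"])
E
```

```text
scene [0.96633334 0.48883842 0.81827133] 524.1476867480249 [-0.35569116 -0.50249833 -0.78802235]
top [0.54133135 0.03401975 1.28321548] 617.4451665587368 [ 0.05870437 -0.01395521 -0.99817786]
0.1 [ 0.24187669 -0.62970191  0.23044602] [-2.24452407e-04 -1.82322123e-01  9.83238549e-01  7.40841037e-04] [-0.78557453 -0.01566096  0.56850577] 0.08527200721519053
```

View pics/top0.png

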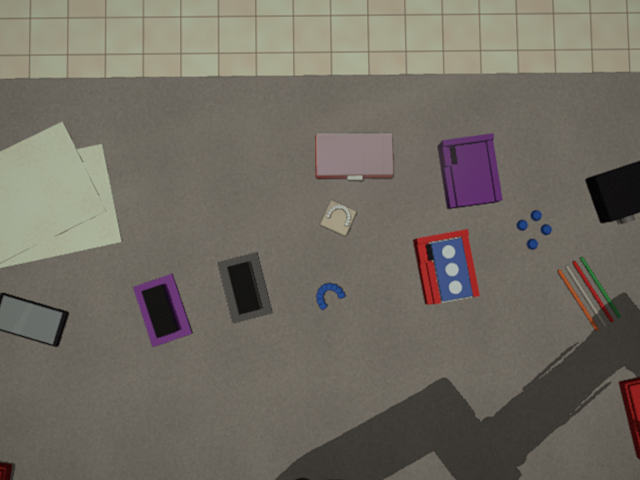

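View pics/scene0.png

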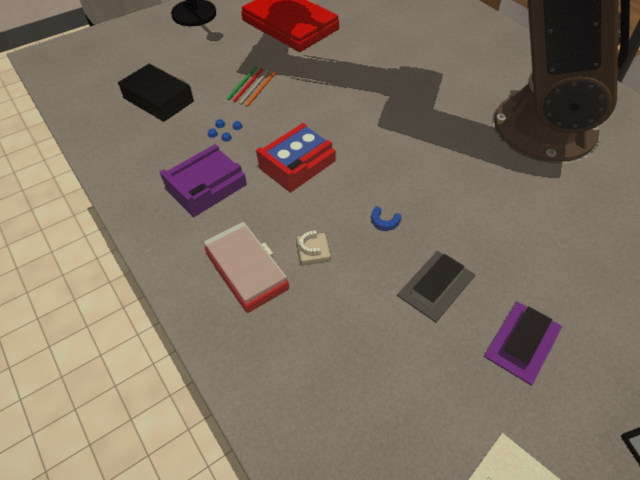

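The top view shows the red dock with the blue tile at px (450,268), its open front facing down towards the robot, and the dark-footed stand at (245,287). The decoys are the purple dock (470,172) and purple stand (162,310). The red and dark-grey ones match the description.

Run:
```python
from h import *
Z=np.load("top0.npz"); im,d=Z["im"],Z["d"]; hsv=cv2.cvtColor(im,cv2.COLOR_RGB2HSV)
def rect(mask,z,name,roi):
    m=np.zeros_like(mask);x0,y0,x1,y1=roi;m[y0:y1,x0:x1]=mask[y0:y1,x0:x1]
    c=max(cv2.findContours(m,cv2.RETR_EXTERNAL,cv2.CHAIN_APPROX_NONE)[0],key=cv2.contourArea)
    p=ray("top",cv2.convexHull(c)[:,0],z)[:,:2]
    r=cv2.minAreaRect((p*1000).astype(np.float32)); print(name,r); print(cv2.boxPoints(r).round(1).tolist()); return r
blue=cv2.inRange(hsv,(100,90,60),(130,255,255))
red=cv2.inRange(hsv,(0,120,60),(8,255,255))|cv2.inRange(hsv,(172,120,60),(180,255,255))
blk=cv2.inRange(hsv,(0,0,0),(180,255,42))
rect(blue,.048,"tile",(405,220,490,315))
rect(red|blue,.048,"dock",(405,220,490,315))
rect(blk,.030,"standtop",(210,245,280,330))
g=cv2.inRange(hsv,(0,0,0),(180,255,75))
rect(g,.003,"foot",(205,240,285,335))
# bystanders heights
P=cloud("top",d)
for n,(u,v) in dict(case=(355,155),model=(339,217),bite=(330,285),tile=(452,269),stand=(244,287),rail=(432,285),wall=(455,236)).items(): print(n,P[v,u].round(3))
a=cv2.resize(im[220:320,400:500],None,fx=4,fy=4,interpolation=2); b=cv2.resize(im[238:338,195:295],None,fx=4,fy=4,interpolation=2)
save("crop.png",np.hstack([a,b]))
```

```text
tile ((537.8555908203125, -241.0771484375), (117.33264923095703, 62.872406005859375), 9.758308410644531)
[[474.70001220703125, -220.0], [485.3999938964844, -282.0], [601.0, -262.1000061035156], [590.2999877929688, -200.1999969482422]]
dock ((542.5984497070312, -231.75311279296875), (135.992919921875, 112.32357025146484), 9.462934494018555)
[[466.29998779296875, -187.5], [484.79998779296875, -298.29998779296875], [618.9000244140625, -276.0], [600.4000244140625, -165.1999969482422]]
standtop ((507.652099609375, 174.2410125732422), (98.54269409179688, 48.86027908325195), 13.557777404785156)
[[454.0, 186.39999389648438], [465.5, 138.89999389648438], [561.2999877929688, 162.0], [549.7999877929688, 209.5]]
foot ((506.9632568359375, 177.00177001953125), (128.6046600341797, 84.1937026977539), 13.719332695007324)
[[434.5, 202.60000610351562], [454.5, 120.9000015258789], [579.4000244140625, 151.39999389648438], [559.4000244140625, 233.10000610351562]]
case [ 0.771 -0.053  0.045]
model [ 0.648 -0.019  0.02 ]
bite [0.509 0.001 0.013]
tile [ 0.538 -0.243  0.048]
stand [0.508 0.176 0.026]
rail [ 0.507 -0.202  0.05 ]
wall [ 0.604 -0.248  0.058]
```

View pics/crop.png

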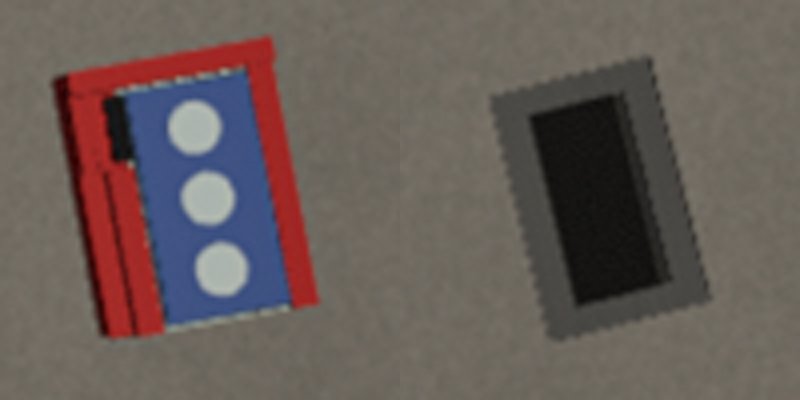

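The crop confirms both targets: the red dock holding the blue tile with its black shoe in the left rail, and the black-topped stand on the dark grey foot. Tile: (0.538,-0.241), yaw 9.7°. Stand: (0.507,0.177), yaw 13.6°. Next I go above the press point with the fingers shut.

>>> move_arm(plan=[[[5.2,6.5,0,-1.1],[5.2,6.5,0,-1.1],[5.2,6.5,0,-1.1],[5.2,6.5,0,-1.1],[10.5,13.1,-1,-2.3],[10.5,13.1,-2,-2.3],[10.5,13.1,-3,-2.3],[10.5,13.1,-3.7,-2.3],[10.5,13.1,-4.5,-2.3],[10.5,13.1,-4.5,-2.3],[10.5,13.1,-4.5,-2.3],[10.5,13.1,-4.5,-2.3],[10.5,13.1,-4.5,-2.3],[10.5,13.1,-4.5,-2.3]]], fingers=0, grip_force=40)

```text
clock: 1.85
tool_pos: [0.5571, -0.2376, 0.0971]
orientation: [0.001, -0.083, 0.997, -0.0]
wrist_force: [-1.0, 1.3, 0.0]
grip_width: 0.0
grasp_force: 0.0
```

Run:
```python
from h import *
im,d=get_image("scene"); s=get_state(); print(s["tool_pos"],s["wrist_force"])
print(proj("scene",[s["tool_pos"]]))
save("s1.png",cv2.resize(im[60:220,220:400],None,fx=3.5,fy=3.5,interpolation=2))
```

```text
[ 0.55706186 -0.23748903  0.09692255] [ 0.28276699  0.57122097 -0.64381063]
[[288.11516391 131.16971611]]
```

View pics/s1.png

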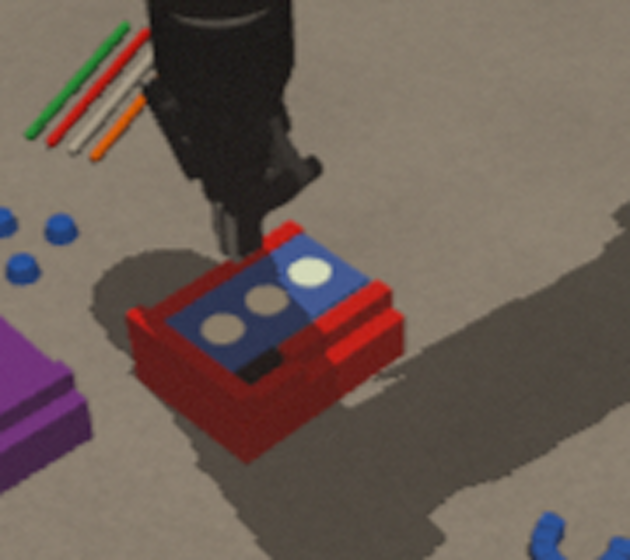

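The fingertips are above the tile at crop px (238,250), as projected. I descend gently.

>>> move_arm(plan=[[[0,0,-0.7,0],[0,0,-1.2,0],[0,0,-1.4,0],[0,0,-1.4,0],[0,0,-1.4,0],[0,0,-1.4,0]]])

```text
clock: 2.65
tool_pos: [0.5574, -0.2371, 0.0549]
orientation: [0.0, -0.083, 0.997, -0.0]
wrist_force: [-0.4, 1.1, 0.5]
grip_width: -0.0
grasp_force: 0.0
```

>>> move_arm(plan=[[[0,0,-0.05,0],[0,0,-0.1,0],[0,0,-0.15,0],[0,0,-0.18,0],[0,0,-0.18,0],[0,0,-0.18,0]]])

```text
clock: 3.4
tool_pos: [0.5571, -0.2371, 0.0489]
orientation: [0.0, -0.083, 0.997, -0.0]
wrist_force: [-0.1, -0.2, 0.0]
grip_width: -0.0002
grasp_force: 0.0
```

>>> move_arm(plan=[[[0,0,-0.02,0],[0,0,-0.04,0],[0,0,-0.04,0],[0,0,-0.04,0]]])

```text
clock: 3.9
tool_pos: [0.5571, -0.2371, 0.0481]
orientation: [0.0, -0.083, 0.997, -0.0]
wrist_force: [-2.0, 1.2, 5.5]
grip_width: 0.0
grasp_force: 2.7
```

>>> move_arm(plan=[[[0,0,-0.01,0],[0,0,-0.01,0],[0,0,-0.01,0]]])

```text
clock: 4.28
tool_pos: [0.5571, -0.2371, 0.0481]
orientation: [0.0, -0.083, 0.997, -0.0]
wrist_force: [-2.4, 2.4, 7.1]
grip_width: 0.0
grasp_force: 3.9
```

```bash
python3 -c "
from h import *
for i in range(4): get_image('top'); print(get_state()['wrist_force'])"
```

```text
[-2.70531133  2.28757219  7.21881275]
[-2.58639112  1.58224847  7.47563776]
[-3.07872665  1.58562278  7.17501044]
[-2.92415596  1.62603863  8.06973902]
```

>>> move_arm(plan=[[[0,0,-0.015,0],[0,0,-0.025,0],[0,0,-0.025,0],[0,0,-0.025,0]]])

```text
clock: 4.97
tool_pos: [0.5572, -0.2371, 0.0481]
orientation: [0.0, -0.083, 0.997, -0.0]
wrist_force: [-4.3, 2.3, 14.3]
grip_width: 0.0002
grasp_force: 6.9
```

>>> move_arm(plan=[[[-0.08,-0.014,0,0],[-0.16,-0.027,0,0],[-0.25,-0.043,0,0],[-0.33,-0.056,0,0],[-0.33,-0.056,0,0],[-0.33,-0.056,0,0]]])

```text
clock: 5.72
tool_pos: [0.5498, -0.2388, 0.0481]
orientation: [0.002, -0.083, 0.997, -0.001]
wrist_force: [2.9, 2.0, 6.9]
grip_width: -0.0001
grasp_force: 3.6
```

```bash
cat >> h.py <<'E'
def front():
    "front edge of tile mid: blue mask front portion, pixels -> z=.048"
    im,d=get_image("top"); hsv=cv2.cvtColor(im,cv2.COLOR_RGB2HSV); m=cv2.inRange(hsv,(100,90,40),(130,255,255)); m[:,:400]=0; m[:,500:]=0; m[:220]=0; m[340:]=0
    v,u=np.nonzero(m); p=ray("top",np.c_[u,v],.048)[:,:2]
    a=np.deg2rad(9.7); q=(p-[.538,-.241])@np.array([[np.cos(a),-np.sin(a)],[np.sin(a),np.cos(a)]])*1000
    # tile frame (mm) as at start
    f=[q[(abs(q[:,1]-y)<4),0].min() for y in(-24,-12,0,12,24)]
    print("front x at y=-24..24:",np.round(f,1)); s=get_state(); print(s["wrist_force"],s["tool_pos"]); return im
E
python3 -c "
from h import *
front()"
```

```text
front x at y=-24..24: [-63.4 -64.4 -64.1 -64.2 -64. ]
[4.05878197 2.8146169  6.55513882] [ 0.54978571 -0.23881442  0.04812635]
```

The tile moved about 5 mm, but the pressure fell to about 7 N. I add press and carry on.

>>> move_arm(plan=[[[0,0,-0.015,0],[0,0,-0.03,0],[0,0,-0.03,0],[-0.08,-0.014,-0.03,0],[-0.16,-0.027,-0.03,0],[-0.25,-0.043,-0.03,0],[-0.33,-0.056,-0.03,0],[-0.33,-0.056,-0.03,0]]])

```text
clock: 6.78
tool_pos: [0.5412, -0.2403, 0.0481]
orientation: [0.004, -0.084, 0.996, -0.001]
wrist_force: [4.0, 5.3, 10.3]
grip_width: -0.0
grasp_force: 5.7
```

```bash
python3 -c "
from h import *
front()"
```

```text
front x at y=-24..24: [-73.2 -72.9 -73.  -72.8 -72.9]
[ 3.37214825  5.62934743 12.2179617 ] [ 0.541217   -0.24032143  0.04810588]
```

>>> move_arm(plan=[[[-0.1,-0.017,-0.004,0],[-0.2,-0.034,-0.008,0],[-0.3,-0.05,-0.01,0],[-0.4,-0.068,-0.01,0],[-0.5,-0.085,-0.01,0],[-0.6,-0.1,-0.01,0],[-0.66,-0.11,-0.01,0],[-0.66,-0.11,-0.01,0]]])

```text
clock: 7.82
tool_pos: [0.5217, -0.2436, 0.0481]
orientation: [0.004, -0.084, 0.996, -0.001]
wrist_force: [4.4, 6.0, 14.2]
grip_width: -0.0003
grasp_force: 7.1
```

```bash
python3 -c "
from h import *
front()"
```

```text
Traceback (most recent call last):
  File "h.py", line 23, in front
    f=[q[(abs(q[:,1]-y)<4),0].min() for y in(-24,-12,0,12,24)]
       ~~~~~~~~~~~~~~~~~~~~~~~~~~^^
ValueError: zero-size array to reduction operation minimum which has no identity
```

Run:
```python
from h import *
im,d=get_image("scene"); save("s2.png",cv2.resize(im[90:210,230:390],None,fx=5,fy=5,interpolation=2))
```

```text
(no output)
```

View pics/s2.png

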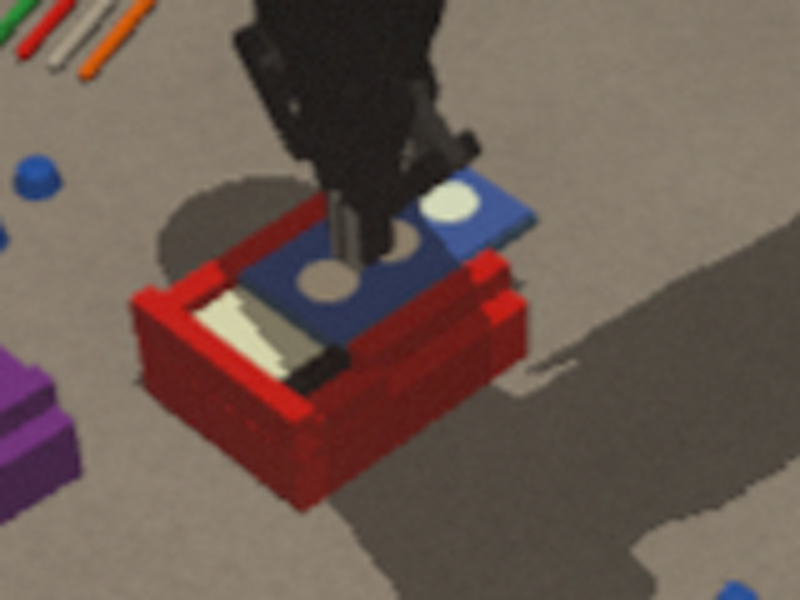

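The tile sticks out evenly, with its front-left corner at crop px (537,218). The overhang is about 32 mm, so I slide about 14 mm more.

>>> move_arm(plan=[[[-0.08,-0.014,0,0],[-0.16,-0.027,0,0],[-0.24,-0.041,0,0],[-0.32,-0.054,0,0],[-0.4,-0.068,0,0],[-0.46,-0.078,0,0],[-0.46,-0.078,0,0],[-0.46,-0.078,0,0]]])

```text
clock: 8.93
tool_pos: [0.5075, -0.2459, 0.0481]
orientation: [0.004, -0.084, 0.996, -0.001]
wrist_force: [3.2, 8.1, 17.5]
grip_width: -0.0003
grasp_force: 8.1
```

Run:
```python
from h import *
a=np.deg2rad(9.7);Rt=np.array([[np.cos(a),-np.sin(a)],[np.sin(a),np.cos(a)]])
f=lambda p:(p[:,:2]-[.538,-.241])@Rt*1000
print("before corner",f(ray("scene",[[230+537/5,90+218/5]],.048)),"dock fl corner",f(ray("scene",[[230+527/5,90+298/5]],.040)))
print(get_state()["wrist_force"],f(np.array([get_state()["tool_pos"]])))
im,d=get_image("scene"); save("s3.png",cv2.resize(im[90:210,230:390],None,fx=5,fy=5,interpolation=2))
```

```text
before corner [[-86.92444034  38.8115114 ]] dock fl corner [[-53.83753456  65.29372569]]
[ 3.22003814  8.13312028 17.48789151] [[-30.9087166    0.27164372]]
```

>>> move_arm(plan=[[[0,0,0.1,0],[0,0,0.5,0],[0,0,1.5,0],[-2,-0.4,3,0],[-4,-0.7,3.5,0],[-4,-0.7,3.5,0],[-4,-0.7,3.5,0]]], fingers=100)

```text
clock: 9.85
tool_pos: [0.3833, -0.2674, 0.1513]
orientation: [0.001, -0.082, 0.997, -0.0]
wrist_force: [0.5, -0.8, -0.1]
grip_width: 0.0852
grasp_force: 0.0
```

Run:
```python
from h import *
im=get_image("top")[0]; s=get_state(); print(s["tool_pos"],s["orientation"],s["grip_width"],s["wrist_force"])
save("t4.png",cv2.resize(im[210:360,380:530],None,fx=4,fy=4,interpolation=2))
```

```text
[ 0.38406029 -0.26728471  0.15079841] [ 4.31769301e-04 -8.27428432e-02  9.96570823e-01 -1.74997901e-04] 0.08503864095868434 [-0.33109817  1.48678293  0.66923385]
```

View pics/t4.png

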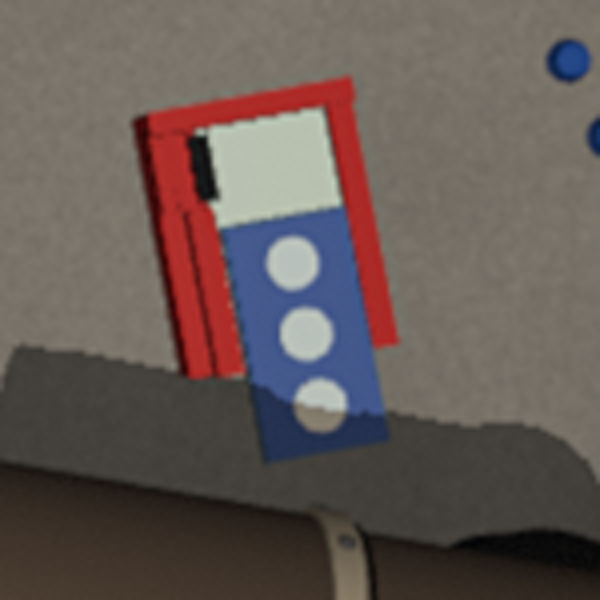

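The tile lies straight and overhangs well; its front edge is at crop px (265..388, 462..440). Now I measure the pose for the pinch.

Run:
```python
from h import *
im,_=get_image("top"); hsv=cv2.cvtColor(im,cv2.COLOR_RGB2HSV)
m=cv2.inRange(hsv,(100,80,25),(130,255,255)); 
z=np.zeros_like(m); z[240:335,425:485]=m[240:335,425:485]
c=max(cv2.findContours(z,0,1)[0],key=cv2.contourArea)
r=cv2.minAreaRect((ray("top",c[:,0],.048)[:,:2]*1000).astype(np.float32)); print(r)
red=cv2.inRange(hsv,(0,120,60),(8,255,255))|cv2.inRange(hsv,(172,120,60),(180,255,255)); z[:]=0; z[220:310,405:485]=red[220:310,405:485]
v,u=np.nonzero(z);p=ray("top",np.c_[u,v],.048)[:,:2]*1000
ctr=np.array(r[0]); a=np.deg2rad(r[2] if r[2]<45 else r[2]-90); ex=np.array([np.cos(a),np.sin(a)]); ey=np.array([-ex[1],ex[0]])
q=np.c_[(p-ctr)@ex,(p-ctr)@ey]
print("angle",np.rad2deg(a),"dock front in tile frame", q[q[:,1]<-33,0].min(), q[q[:,1]>33,0].min(), "rail y",q[:,1].min(),q[:,1].max())
s=get_state(); print(s["tool_pos"],s["orientation"])
for off in (-35,-33,-30): print(off,(ctr+off*ex), "rel units",((ctr+off*ex)/1000-s["tool_pos"][:2])/.03)
```

```text
((489.8896484375, -249.09817504882812), (117.814453125, 63.13058853149414), 9.32921028137207)
angle 9.32921028137207 dock front in tile frame -13.058003500311026 -14.125883249760282 rail y -47.44808377831732 64.86519173839181
[ 0.3843818  -0.2671683   0.15037252] [ 2.66216422e-05 -8.29426107e-02  9.96554323e-01 -5.54664230e-05]
-35 [ 455.35258644 -254.77191706] rel units [2.36569282 0.41321276]
-33 [ 457.32613284 -254.44770323] rel units [2.4314777  0.42401988]
-30 [ 460.28645244 -253.96138248] rel units [2.53015502 0.44023057]
```

>>> move_arm(plan=[[[1.3,0.2,0,0],[2.5,0.42,0,0],[2.5,0.42,0,0],[2.5,0.42,-1,0],[2.5,0.42,-2,0],[2.5,0.42,-3,0],[2.5,0.42,-3.7,0],[2.5,0.42,-4.1,0],[2.5,0.42,-4.3,0],[2.5,0.42,-4.3,0],[2.5,0.42,-4.3,0],[2.5,0.42,-4.3,0]]])

```text
clock: 11.45
tool_pos: [0.4591, -0.2545, 0.0221]
orientation: [0.001, -0.083, 0.997, -0.0]
wrist_force: [-0.3, 0.6, 0.9]
grip_width: 0.0853
grasp_force: 0.0
```

Run:
```python
from h import *
im,_=get_image("scene"); s=get_state(); print(s["tool_pos"],s["wrist_force"],s["grip_width"])
save("s5.png",cv2.resize(im[80:210,250:410],None,fx=5,fy=4.6,interpolation=2))
```

```text
[ 0.4590141  -0.254557    0.02204671] [-0.94842986 -0.26166296  0.2161574 ] 0.08532459638159477
```

View pics/s5.png

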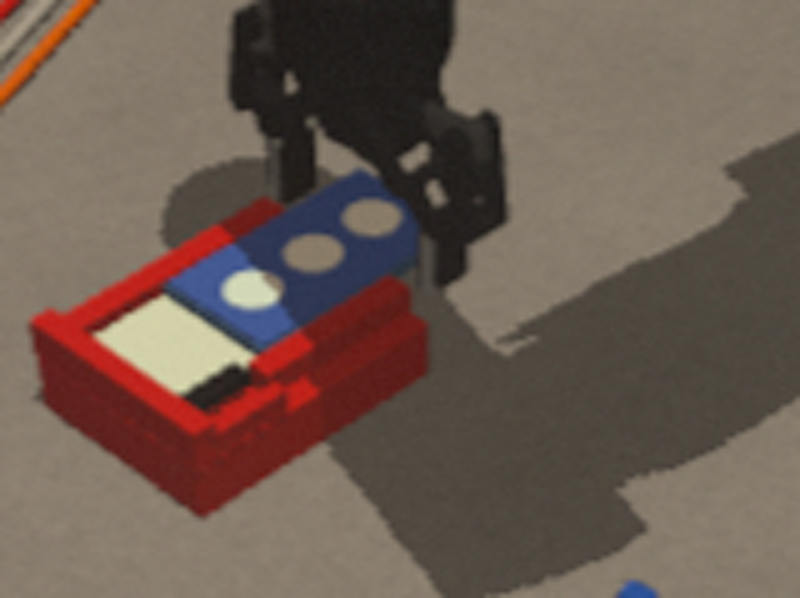

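The fingers straddle the overhanging end at crop px (300,170) and (450,260). I lower 3 mm and grip.

>>> move_arm(plan=[[[0,0,-0.1,0],[0,0,-0.1,0],[0,0,-0.1,0]]])

```text
clock: 11.88
tool_pos: [0.4586, -0.2545, 0.0184]
orientation: [-0.0, -0.083, 0.997, 0.0]
wrist_force: [0.5, -0.1, -0.1]
grip_width: 0.0851
grasp_force: 0.0
```

>>> move_arm(plan=[[[0,0,0,0],[0,0,0,0],[0,0,0,0],[0,0,0,0],[0,0,0,0],[0,0,0,0],[0,0,0,0],[0,0,0,0]]], fingers=0, grip_force=60)

```text
clock: 12.88
tool_pos: [0.4584, -0.2542, 0.0187]
orientation: [-0.0, -0.083, 0.997, 0.0]
wrist_force: [-2.3, 4.4, 5.7]
grip_width: 0.0623
grasp_force: 64.0
```

>>> move_arm(plan=[[[0,0,0.05,0],[0,0,0.1,0],[0,0,0.2,0],[0,0,0.4,0],[0,0,0.6,0],[0,0,1.0,0],[0,0,1.5,0],[0,0,1.5,0],[0,0,1.5,0],[0,0,1.5,0]]])

```text
clock: 14.12
tool_pos: [0.4583, -0.2544, 0.063]
orientation: [-0.0, -0.083, 0.997, 0.0]
wrist_force: [-0.4, -0.0, -1.7]
grip_width: 0.0621
grasp_force: 65.8
```

Run:
```python
from h import *
im,_=get_image("scene"); s=get_state(); print(s["tool_pos"],s["wrist_force"],s["wrist_torque"],s["grip_width"],s["grasp_force"])
save("s6.png",cv2.resize(im[60:200,250:410],None,fx=4,fy=4,interpolation=2))
```

```text
[ 0.45831841 -0.25442082  0.0630047 ] [-0.46375046  0.27633822 -1.82193878] [ 0.04436998  0.06227141 -0.03275122] 0.06267396295381866 65.78337550163269
```

View pics/s6.png

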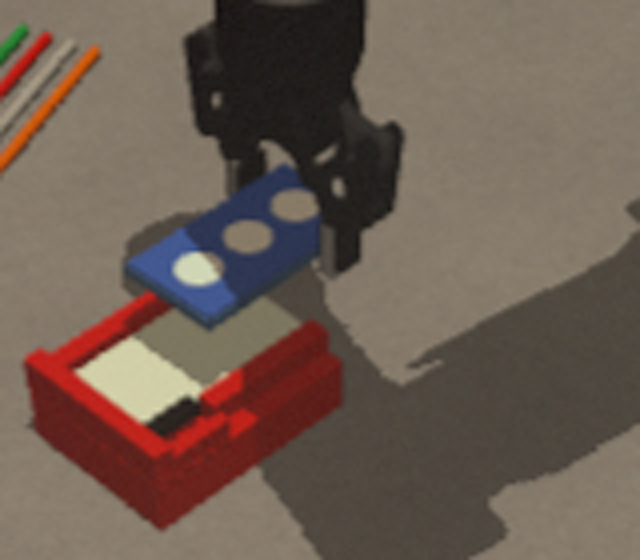

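The tile is held and looks level, clear of the dock. I check its tilt by depth while carrying.

>>> move_arm(plan=[[[0,0,0.5,0],[0,0.1,1.0,0],[0,0.4,1.3,0],[0,1,1.3,0],[0,1.8,1.3,0],[0,2.8,1.3,0],[0.1,3.9,1.3,0.1],[0.2,5,1.3,0.2],[0.3,6.1,1.3,0.3],[0.4,7.2,1.3,0.4],[0.5,8.3,1.3,0.5],[0.6,9.4,1.3,0.6],[0.6,10.5,1.3,0.7],[0.6,11.5,1.3,0.8],[0.6,12.4,1.3,0.8],[0.6,13.2,1.3,0.8],[0.6,13.8,1.3,0.8],[0.6,14.1,1.3,0.8],[0.6,14.1,1.3,0.8],[0.6,14.1,1.3,0.8]]])

```text
clock: 16.68
tool_pos: [0.4764, 0.1679, 0.1024]
orientation: [-0.0, -0.117, 0.993, -0.0]
wrist_force: [-0.3, -0.1, -2.1]
grip_width: 0.0623
grasp_force: 65.9
```

```bash
cat >> h.py <<'E'
def heldtile(n,roi):
    im,d=get_image(n); hsv=cv2.cvtColor(im,cv2.COLOR_RGB2HSV); m=cv2.inRange(hsv,(100,80,25),(130,255,255)); P=cloud(n,d)
    x0,y0,x1,y1=roi; z=np.zeros_like(m); z[y0:y1,x0:x1]=m[y0:y1,x0:x1]; 
    c=max(cv2.findContours(z,0,1)[0],key=cv2.contourArea); k=np.zeros_like(m); cv2.drawContours(k,[c],-1,255,-1)
    e=cv2.erode(k,np.ones((5,5)))&z; Q=P[(e>0)&(d>0)]; A=np.c_[Q[:,:2]-Q[:,:2].mean(0),np.ones(len(Q))]
    f=np.linalg.lstsq(A,Q[:,2],rcond=None)[0]; print(n,len(Q),"slopes",f[:2].round(3),"ztop",f[2].round(4))
    r=cv2.minAreaRect((ray(n,c[:,0],f[2])[:,:2]*1000).astype(np.float32)); print(r); return im
E
python3 - <<'E'
from h import *
s=get_state(); print(s["tool_pos"],s["orientation"],s["wrist_force"],s["grip_width"],s["grasp_force"])
print(proj("top",[[.507,.177,.12]]),proj("scene",[[.507,.177,.12]]))
im=heldtile("top",(190,210,300,380)); save("t7.png",im[200:400,160:360])
im=heldtile("scene",(350,150,520,330)); save("s7.png",np.hstack([cv2.resize(im[180:340,360:520],None,fx=2.5,fy=2.5),cv2.resize(get_image("top")[0][220:380,160:320],None,fx=2.5,fy=2.5)]))
E
```

```text
[0.47644771 0.16791464 0.10239043] [-1.93282244e-04 -1.17455038e-01  9.93078178e-01 -9.96639054e-05] [-0.27358766 -0.05062136 -2.11339846] 0.06225040923628954 65.87283611297607
[[237.69672287 288.93571338]] [[447.25704488 244.65920343]]
top 473 slopes [ 0.01  -0.006] ztop 0.1318
((527.6421508789062, 178.82485961914062), (78.09736633300781, 63.77037811279297), 14.626045227050781)
scene 1154 slopes [0.009 0.001] ztop 0.1313
((513.8609008789062, 179.31764221191406), (120.28581237792969, 64.47579193115234), 14.73797607421875)
```

View pics/s7.png

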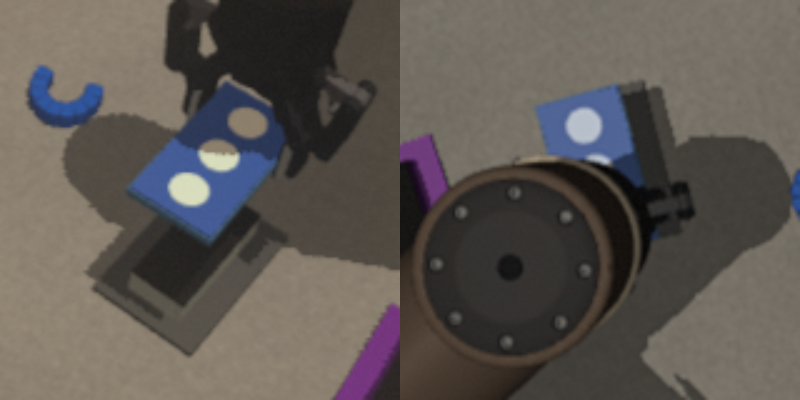

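The tile is level (slope about 0.01) and sits over the stand within about 2 mm. I descend.

>>> move_arm(plan=[[[0,0.05,-0.2,0],[0,0.05,-0.6,0],[0,0.05,-1.1,0],[0,0.05,-1.6,0],[0,0.05,-2.1,0],[0,0.05,-2.5,0],[0,0.05,-2.8,0],[0,0.05,-2.95,0],[0,0.05,-2.95,0],[0,0.05,-2.95,0],[0,0.05,-2.95,0]]])

```text
clock: 18.2
tool_pos: [0.4769, 0.1702, 0.0144]
orientation: [0.0, -0.118, 0.993, 0.0]
wrist_force: [-0.5, -1.1, -2.0]
grip_width: 0.0625
grasp_force: 65.9
```

>>> move_arm(plan=[[[0,0,-0.03,0],[0,0,-0.06,0],[0,0,-0.08,0],[0,0,-0.08,0],[0,0,-0.08,0]]])

```text
clock: 18.82
tool_pos: [0.4767, 0.17, 0.0115]
orientation: [-0.0, -0.118, 0.993, -0.0]
wrist_force: [0.5, -0.0, -1.3]
grip_width: 0.0625
grasp_force: 65.9
```

>>> move_arm(plan=[[[0,0,-0.02,0],[0,0,-0.04,0],[0,0,-0.04,0],[0,0,-0.04,0]]])

```text
clock: 19.32
tool_pos: [0.4767, 0.17, 0.0104]
orientation: [0.0, -0.118, 0.993, 0.0]
wrist_force: [-0.8, 0.1, -1.8]
grip_width: 0.0627
grasp_force: 65.9
```

Run:
```python
from h import *
im=heldtile("scene",(350,150,520,330)); s=get_state(); print(s["tool_pos"],s["wrist_force"])
```

```text
scene 968 slopes [0.009 0.005] ztop 0.0393
((512.7621459960938, 180.87332153320312), (120.33822631835938, 64.28822326660156), 14.54366683959961)
[0.47664159 0.17001895 0.01035275] [ 0.06437897 -0.04756354 -1.08434585]
```

>>> move_arm(plan=[[[0,0,-0.015,0],[0,0,-0.03,0],[0,0,-0.03,0],[0,0,-0.03,0]]])

```text
clock: 19.88
tool_pos: [0.4766, 0.17, 0.0094]
orientation: [-0.0, -0.118, 0.993, -0.0]
wrist_force: [-0.1, 1.2, -1.2]
grip_width: 0.0627
grasp_force: 65.9
```

>>> move_arm(plan=[[[0,0,-0.015,0],[0,0,-0.03,0],[0,0,-0.03,0],[0,0,-0.03,0]]])

```text
clock: 20.38
tool_pos: [0.4767, 0.17, 0.0092]
orientation: [0.0, -0.118, 0.993, 0.0]
wrist_force: [-2.5, -0.6, 8.3]
grip_width: 0.0626
grasp_force: 66.7
```

Contact at about 10 N. I ease off slightly and open.

>>> move_arm(plan=[[[0,0,0.015,0],[0,0,0.015,0]]])

```text
clock: 20.62
tool_pos: [0.4767, 0.17, 0.0092]
orientation: [0.0, -0.118, 0.993, 0.0]
wrist_force: [-1.9, -1.0, 5.7]
grip_width: 0.0623
grasp_force: 66.4
```

>>> move_arm(plan=[[[0,0,0,0],[0,0,0,0],[0,0,0,0],[0,0,0,0],[0,0,0,0],[0,0,0,0]]], fingers=100)

```text
clock: 21.38
tool_pos: [0.4767, 0.17, 0.009]
orientation: [0.0, -0.118, 0.993, 0.0]
wrist_force: [-0.2, -0.6, 0.7]
grip_width: 0.0852
grasp_force: 0.0
```

>>> move_arm(plan=[[[0,0,0.3,0],[0,0,0.8,0],[0,0,1.6,0],[0,0,2.6,0],[-1,0,4,0],[-1.5,-2,5,0],[-1.5,-4,5,0],[-1.5,-6,5,0],[-1.5,-6,5,0],[-1.5,-6,5,0],[-1.5,-6,5,0]]])

```text
clock: 22.75
tool_pos: [0.4319, -0.0091, 0.1594]
orientation: [0.0, -0.118, 0.993, 0.0]
wrist_force: [0.4, 0.4, -0.5]
grip_width: 0.085
grasp_force: 0.0
```

Run:
```python
from h import *
im=heldtile("top",(190,230,300,350)); s=get_state(); print(s["clock"],s["tool_pos"],s["wrist_force"],s["joint_vel"])
sc=heldtile("scene",(350,200,520,330))
save("f8.png",np.hstack([cv2.resize(im[220:380,160:320],None,fx=2.5,fy=2.5),cv2.resize(sc[180:340,360:520],None,fx=2.5,fy=2.5)]))
```

```text
top 1049 slopes [ 0.003 -0.007] ztop 0.0385
((508.3896484375, 175.9383544921875), (119.50022888183594, 64.55363464355469), 14.437772750854492)
22.8 [ 0.43189909 -0.00891551  0.15925075] [-0.39782614 -0.13480069 -0.25101119] [ 0.00450191  0.00620564 -0.00265137 -0.00081693  0.00228391  0.00272546]
scene 1034 slopes [-0.  0.] ztop 0.0379
((512.4423828125, 180.87420654296875), (119.27000427246094, 63.44283676147461), 14.448405265808105)
```

View pics/f8.png

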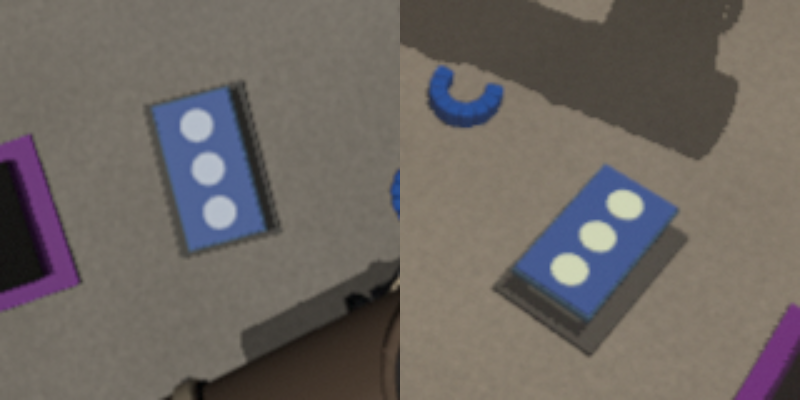

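The tile lies flat on the stand, centred within about 2 mm and aligned within 1°, and the gripper is clear. I hand in.

```bash
python3 -c "
from station import *
print(hand_in())"
```

```text
the job is handed in; nothing more can be done
None
```

The tile is flat on the rubber-topped stand, about 2 mm off centre and 1° off its length by the last camera check, released with the arm clear; I handed the job in at about 23 s, and no verdict came back.

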